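# Start the compressor from the bench switches

## Task

Start the air compressor from the switch boxes on the bench: first tip the rocker switch fully over by pushing down its raised end, then push the square breaker button fully home so that it stays in, and last press the plain round start button fully down and let it come back up. Leave the mushroom-shaped stop button unpressed, and do not pick up or push aside the coupling, mug, jar and screwdriver standing around.

Things in the scene. Friction and masses are not known exactly. Their poses are not given: they have to be found in the camera images.
- board: bare steel sheet 260 x 260 x 8 mm screwed flat to the bench, carrying four switch units, one at each corner of a square of 100 mm side about its middle; which unit sits at which corner changes. Origin: middle of its underside, on the bench (z = 0).
- rocker_unit: round grey housing, 88 mm across and 36 mm high, fixed on the sheet (housing top 44 mm above the bench), with the black rocker on top. Origin: centre of its underside. It may be turned any way round; its x axis points horizontally from the pivot towards the end of the rocker that is raised at the start. z up.
- rocker (a joint): tip angle of the rocker. 0: not tipped, its +x half slopes up at 0.44 rad and the other half is level. 0.44: tipped fully over, the +x half is level and the other half slopes up. Starts at 0 to 0.1. Stiff (about 3 N at point rocker_press); stays where it is left.
- rocker_press (a point): the point to push, on the top face of the rocker's +x half, 20 mm from the pivot line, mid-width; 52 mm above the bench when fully tipped. The rocker is a black shallow V, 68 mm long (along the unit's x), 36 mm wide: two flat 34 mm halves meeting at the pivot line, which lies on the top face over the unit's centre, 52 mm above the bench.
- breaker (a joint): how far the square breaker button is pushed in, 0 to 0.008 m (fully home); starts at 0 to 0.002. Takes about 4 N, has no spring and stays where it is left.
- breaker_top (a point): centre of the flat top of the breaker button, a black 40 x 40 mm square on a grey square box 66 mm x 66 mm x 36 mm high, fixed on the steel sheet (box top 44 mm above the bench); 58 mm above the bench at joint 0, 50 mm when home; moves with the button.
- start (a joint): how far the start button is pressed, 0 (up) to 0.006 m (fully down); needs 5 N to go fully down and springs back.
- start_top (a point): centre of the flat top of the start button, a plain black cylinder of 26 mm diameter on a grey square box 66 mm x 66 mm x 36 mm high, fixed on the steel sheet (box top 44 mm above the bench); 56 mm above the bench when up; moves with the button.
- stop (a joint): how far the stop button is pressed, 0 (up) to 0.006 m; springs back; not to be pressed.
- stop_top (a point): centre of the top of the stop button, a black mushroom head of 50 mm diameter on a stem on a grey square box 66 mm x 66 mm x 36 mm high, fixed on the steel sheet (box top 44 mm above the bench); 72 mm above the bench, the highest of the four; moves with the button.
- coupling: brass and steel air-hose coupling, a small loose upright cylinder of 24 mm diameter, 40 mm high, standing on the sheet in the middle between the four units; leave it. Origin: centre of its underside.
- mug: white mug, 80 mm across, 90 mm high, handle at its +y, standing on the bench beside the sheet; leave it. Origin: centre of its underside.
- jar: glass jar with a lid, 64 mm across, 90 mm high, standing on the bench beside the sheet; leave it. Origin: centre of its underside.
- screwdriver: screwdriver lying on the bench at the sheet's far side, away from the robot, under 40 mm high; leave it. Its x axis runs along it.
Things that resemble listed ones, but are neither listed nor needed, are in the scene too. What is shaped like the jar but orange or turquoise is not meant.

How it is judged:
By the outcome, as a careful person would: the job done as asked, in the order asked, and still so for the second after the job is handed in, with the robot touching nothing.
It also fails if it takes over 56 s, if anything falls off the work surface, if the arm or the gripper's body presses on something with over 40 N, if the wrist force passes 120 N, or if a joint passes its speed limit or range.

## Robot

A 7-joint arm with a two-finger parallel gripper is mounted at the origin on the work surface. World frame = base frame: x ahead of the robot, y to its left, z up, the work surface at z = 0. Lengths are in m, angles in rad, forces in N, time in s.
With the tool pointing down it reaches from about 0.4 to 0.85 m from the base axis. Payload 10.4 kg.
Tool frame: the origin (TCP) lies where the fingers leave the gripper's body, on its centre line; the fingertips stand 73 mm ahead of it and the grasp point (between the pads) lies 54 mm ahead of it; z points along the fingers, y is the line along which they close (so a half turn about z gives the same grasp; the last joint's range is limited). The gripper opens to 85 mm and grips with 20 to 120 N. Pads are 22 mm wide; open, the fingers measure 114 mm over their backs; the gripper's body (76 mm by 85 mm) begins 54 mm behind the grasp point. The pads swing forward as they close: fully open they stand 13 mm farther back than shut.
Start: joints at [-1.216, 0.332, -0.065, 1.46, 0.022, 1.35, -0.088], TCP at [0.231, 0.581, 0.304] pointing down, gripper open.
Joint ranges: [-2.6, 2.6], [-0.5, 2.12], [-1.47, 1.34], [0.16, 2.42], [-1.27, 4.41], [0.06, 2.06], [-2.6, 2.6]. Speed limits (rad/s): [2.22, 2.22, 2.79, 2.79, 3.14, 3.14, 3.14].

## Interface

Orientations are given as a rotation vector (axis times angle).
In Python, from plant import robot gives the robot as it stands. Calls block until the motion is done:
- robot.movep(position, orientation): joint-space move of the TCP to a pose.
- robot.move_linear(position, attitude=None, max_speed=0.15, max_force=None): straight line of the TCP; attitude=None keeps the orientation; max_speed is the mean speed in m/s. With max_force (N) it stops when the force on the tool has changed by that much, and returns True; else False.
- robot.move_joints(angles): joint-space move.
- robot.set_gripper(opening, newtons=None): finger opening in m; newtons is the grip in N (None keeps the last); returns when the fingers have stopped.
- robot.hold(seconds).
- robot.inverse_kinematics(position, orientation): joint angles nearest the present ones, or None.
- robot.observe(): the state.
- robot.snapshot(name): name is "scene" or "top" or "wrist"; returns a dict with "image" (480x640x3 uint8, red, green, blue), "range_z" (480x640 float32, m along the optical axis (not along the pixel's ray), 0 where there is no reading), "K" (3x3 intrinsics, pixels), "k1" (the pictures are not rectified: a ray, as slopes to the right and down, at radius r is drawn at 1 + k1 r^2 times it, then the intrinsics apply), "R" (3x3) and "t" (3): a world point X has camera coordinates R X + t. Camera axes: x right, y down, z forward; pixel columns grow to the right and rows downward; lengths in m; the calibration is good to about 2 mm. A picture is of the moment at which its call begins.
A pose or a line that the arm cannot do raises robot.PlanningError and nothing moves.
- robot.hand_in(): hands the job in; it is judged then, once.
Trained networks look in a picture, given as the dict that the camera call returned (one of the last four; its "shot" number tells which), for a name from the list of things; names that differ only in an ending like _2 or _b are one class to them, and where a whole thing is asked for, a point or a joint stands for the part that bears it (a point fixed in the world has none). Each returns a list of dicts, best first, with "p" (0 to 1); they miss things now and then, are a little off and sometimes report something else, mostly with a low value. They report only what shows in the picture. A call takes as long as a camera call. They do not tell look-alikes from the thing itself.
- robot.find_in(query, picture): "xy" ([column, row] as shares, 0 to 1, of the picture: columns of its width, rows of its height, amid what is visible of it).
- robot.trace(query, picture): "mask" (480x640 bool, what is visible of it) and "xy" ([column, row] as shares, 0 to 1, of the picture: columns of its width, rows of its height, amid what is visible of it).
The state is a dict: "t": time; "joints": joint angles; "joint_velocities": joint speeds; "joint_torque": joint torques, N m; "tool_pos": TCP position; "tool_rot": TCP orientation; "contact_force": force on the tool from outside, world axes, zero at the start; "torque": the same for the moment, N m; "gripper_width": finger opening in m; "grasp_force": force on a finger pad.
Only numpy, scipy, OpenCV 4.12 (cv2) and the standard library are available. Lean on these libraries where they do the work, as an engineer would, in place of code of your own. Each camera call takes 0.05 s, during which the arm holds its last target. There are 200 camera calls.

## Working session

There is one attempt and no reset: what is moved stays moved. The work goes in short steps, each a Python script; the robot and the scene stay as the last script left them, time stands still between calls to the robot, and variables do not carry over. Pictures are saved under pics/ and viewed, at most 10 in all, crops included, and the job is handed in when it is done.

```bash
mkdir -p pics; ls
cat > h.py <<'E'
import numpy as np, cv2
from plant import robot
def save(s,name): cv2.imwrite('pics/'+name,cv2.cvtColor(s['image'],cv2.COLOR_RGB2BGR))
def cloud(s):
    K=s['K'];h,w=s['range_z'].shape
    v,u=np.mgrid[:h,:w].astype(np.float64)
    d=np.array([s['k1'],0,0,0,0],float)
    n=cv2.undistortPoints(np.stack([u.ravel(),v.ravel()],1)[:,None],np.array(K,float),d)[:,0].reshape(h,w,2)
    z=s['range_z'][...,None]
    P=np.concatenate([n*z,z],2)
    W=(P-np.array(s['t']))@np.array(s['R'])
    W[s['range_z']<=0]=np.nan
    return W
E
python3 - <<'E'
from h import *
o=robot.observe();print(o['t'],o['tool_rot'])
for n in ('top','scene'):
    s=robot.snapshot(n);save(s,n+'1.png');W=cloud(s)
    for q in ['rocker','breaker','start','stop','rocker_unit','board','coupling','mug','jar','screwdriver','rocker_press','breaker_top','start_top','stop_top']:
        for r in robot.trace(q,s)[:3]:
            m=r['mask'];c=np.nanmedian(W[m],0) if m.any() else None
            print(n,q,round(r['p'],2),np.round(np.array(r['xy'])*[640,480]),np.round(c,3),m.sum())
print(robot.observe()['t'])
E
```

```text
pics
0.0 [-5.89838437e-01 -3.08549287e+00  2.14750455e-03]
top rocker 0.82 [374. 223.] [ 0.587 -0.157  0.056] 445
top breaker 0.58 [419. 230.] [ 0.562 -0.254  0.058] 323
top start 0.62 [410. 272.] [ 0.466 -0.23   0.056] 110
top rocker_unit 0.64 [372. 222.] [ 0.583 -0.154  0.048] 1158
top board 0.9 [392. 254.] [ 0.516 -0.192  0.008] 8070
top coupling 0.48 [390. 249.] [ 0.522 -0.191  0.046] 95
top mug 0.7 [304. 253.] [0.52  0.013 0.008] 1172
top mug 0.5 [410. 173.] [ 0.71  -0.248  0.024] 423
top jar 0.8 [506. 252.] [ 0.507 -0.451  0.087] 750
top jar 0.78 [515. 331.] [ 0.332 -0.456  0.086] 876
top jar 0.74 [472. 285.] [ 0.432 -0.367  0.088] 779
top screwdriver 0.91 [410. 172.] [ 0.712 -0.24   0.023] 526
top rocker_press 0.85 [375. 221.] [ 0.586 -0.157  0.055] 488
top rocker_press 0.29 [372. 221.] [ 0.583 -0.154  0.048] 1181
top breaker_top 0.72 [419. 233.] [ 0.561 -0.254  0.058] 315
top breaker_top 0.68 [389. 256.] [ 0.517 -0.191  0.008] 7936
top start_top 0.49 [409. 273.] [ 0.466 -0.231  0.056] 106
top start_top 0.28 [373. 221.] [ 0.583 -0.154  0.048] 1178
top stop_top 0.79 [373. 264.]
[... 491 characters left out ...]
e mug 0.68 [334. 233.] [0.532 0.012 0.054] 1576
scene mug 0.41 [225. 267.] [ 0.566 -0.255  0.057] 330
scene jar 0.71 [170. 235.] [ 0.453 -0.374  0.065] 1040
scene jar 0.69 [135. 268.] [ 0.526 -0.458  0.065] 1080
scene jar 0.68 [130. 210.] [ 0.351 -0.462  0.062] 1006
scene screwdriver 0.9 [238. 333.] [ 0.717 -0.239  0.022] 675
scene rocker_press 0.96 [268. 270.] [ 0.589 -0.156  0.054] 441
scene rocker_press 0.68 [253. 276.] [ 0.562 -0.2    0.008] 5743
scene rocker_press 0.39 [239. 335.] [ 0.716 -0.239  0.022] 672
scene breaker_top 0.75 [224. 267.] [ 0.566 -0.254  0.057] 251
scene stop_top 0.51 [276. 232.] [ 0.493 -0.134  0.07 ] 284
scene stop_top 0.31 [232. 234.] [ 0.469 -0.23   0.055] 84
1.5
```

View images.

Run:
```python
from h import *
robot.set_gripper(0)
robot.movep([0.47,-0.19,0.36],[0,np.pi,0])
print(robot.observe()['t'],robot.observe()['tool_pos'])
s=robot.snapshot('wrist');save(s,'wrist1.png');W=cloud(s)
np.save('W.npy',W)
for q in ['rocker','breaker','start','stop','rocker_unit','coupling']:
    for r in robot.trace(q,s)[:2]:
        m=r['mask'];np.save(q+'.npy',m)
        print(q,round(r['p'],2),np.round(np.array(r['xy'])*[640,480]),np.round(np.nanmedian(W[m],0),4),m.sum())
t=cv2.imread('pics/top1.png')[150:350,270:550];cv2.imwrite('pics/topc.png',cv2.resize(t,None,fx=2.8,fy=2.8))
```

```text
5.1167 [ 0.47035789 -0.18927056  0.35998466]
rocker 0.84 [362. 306.] [ 0.5746 -0.1404  0.0535] 1172
breaker 0.63 [249. 291.] [ 0.5554 -0.2531  0.0577] 1717
start 0.72 [272. 198.] [ 0.4621 -0.2298  0.0562] 597
start 0.17 [377. 222.] [ 0.4843 -0.134   0.071 ] 2298
stop 0.67 [378. 223.] [ 0.4843 -0.1339  0.0711] 2232
rocker_unit 0.81 [357. 292.] [ 0.5618 -0.1465  0.0458] 3825
coupling 0.9 [309. 250.] [ 0.5178 -0.1935  0.0476] 631
coupling 0.25 [106. 159.] [ 0.4286 -0.3637  0.0891] 6125
```

View pics/wrist1.png

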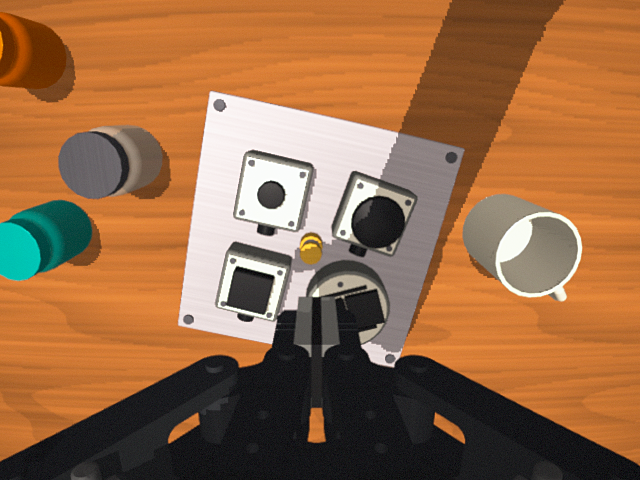

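View pics/topc.png

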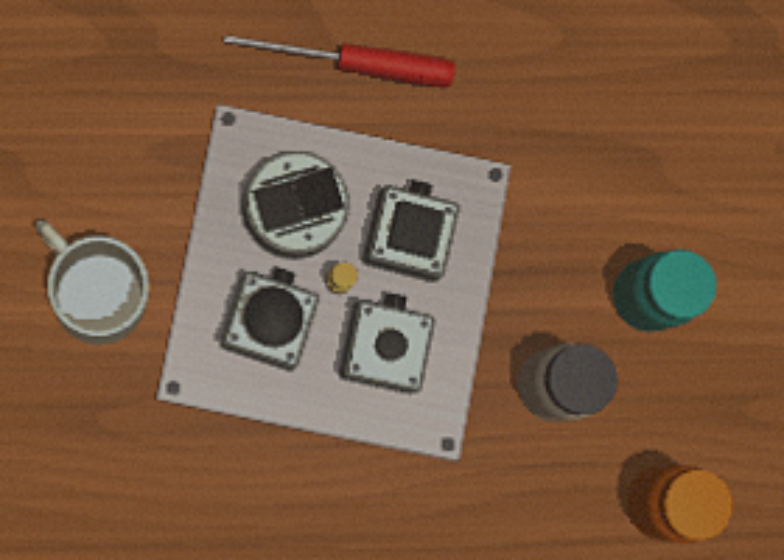

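The wrist view shows one unit of each kind: start (272,198), mushroom stop (378,222), square breaker (249,291), rocker (362,306), half hidden by the fingers. They all match their described shapes, and the heights are right (56, 71, 58 mm). I'll move forward so the rocker shows fully.

Run:
```python
from h import *
robot.movep([0.54,-0.20,0.30],[0,np.pi,0])
print(robot.observe()['t'],robot.observe()['tool_pos'])
s=robot.snapshot('wrist');save(s,'wrist2.png');W=cloud(s);np.savez('w2.npz',W=W,I=s['image'])
for q in ['rocker','breaker','start','stop','rocker_unit','coupling']:
    for r in robot.trace(q,s)[:1]:
        m=r['mask'];P=W[m];P=P[np.isfinite(P[:,0])]
        print(q,round(r['p'],2),np.round(np.array(r['xy'])*[640,480]),np.round(np.median(P,0),4),m.sum())
        zt={'breaker':.058,'start':.056,'stop':.072}.get(q)
        if zt:
            T=P[abs(P[:,2]-np.median(P[:,2]))<.003].astype(np.float32)
            print('  rect',cv2.minAreaRect(T[:,:2]),T[:,2].mean())
        if q=='rocker':
            T=P[(P[:,2]>.045)&(P[:,2]<.075)];T=T.astype(np.float32)
            (c,sz,a)=cv2.minAreaRect(T[:,:2]);print('  rect',c,sz,a)
            cv=T[:,:2]-T[:,:2].mean(0);w=np.linalg.svd(cv,full_matrices=0)[2][0]
            if np.corrcoef(cv@w,T[:,2])[0,1]<0:w=-w
            t=cv@w;print('  dir',w,np.degrees(np.arctan2(w[1],w[0])))
            for lo in np.arange(-.04,.04,.008):
                k=(t>=lo)&(t<lo+.008)
                if k.sum()>5:print('   ',round(lo+.004,3),T[k].mean(0).round(4),k.sum())
```

```text
6.125 [ 0.5395193  -0.20045789  0.30028281]
rocker 0.74 [367. 273.] [ 0.5825 -0.1573  0.0546] 3542Traceback (most recent call last):
  File "<stdin>", line 15, in <module>
cv2.error: OpenCV(4.12.0) /io/opencv/modules/imgproc/src/convhull.cpp:143: error: (-215:Assertion failed) total >= 0 && (depth == CV_32F || depth == CV_32S) in function 'convexHull'
```

View pics/wrist2.png

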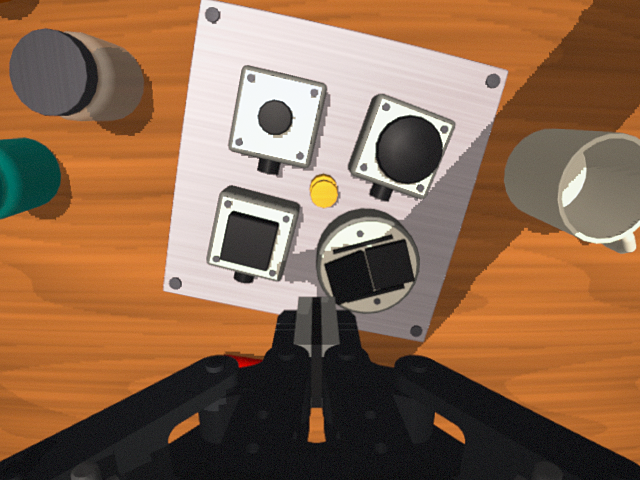

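The rocker is now fully visible, centred at (367,273), with its pivot line at about (370,270). Next I'll fit its direction, redoing the numbers on the same pose.

Run:
```python
from h import *
s=robot.snapshot('wrist');W=cloud(s)
for q in ['rocker','breaker','start','stop','rocker_unit','coupling']:
    for r in robot.trace(q,s)[:1]:
        m=r['mask'];P=W[m];P=P[np.isfinite(P[:,0])]
        print(q,round(r['p'],2),np.round(np.array(r['xy'])*[640,480]),np.round(np.median(P,0),4),m.sum())
        T=P[(abs(P[:,2]-np.median(P[:,2]))<(.02 if q=='rocker' else .003))&(P[:,2]>.04)]
        c=lambda A:np.ascontiguousarray(A[:,:2],dtype=np.float32)
        print('  rect',cv2.minAreaRect(c(T)),T[:,2].mean())
        if q=='rocker':
            # use dark pixels only
            cv=T[:,:2]-T[:,:2].mean(0);w=np.linalg.svd(cv,full_matrices=0)[2][0]
            if np.corrcoef(cv@w,T[:,2])[0,1]<0:w=-w
            t=cv@w;print('  dir',w,np.degrees(np.arctan2(w[1],w[0])))
            for lo in np.arange(-.04,.04,.008):
                k=(t>=lo)&(t<lo+.008)
                if k.sum()>5:print('   ',round(lo+.004,3),T[k].mean(0).round(4),k.sum())
```

```text
rocker 0.63 [367. 272.] [ 0.5823 -0.1569  0.0546] 3535
  rect ((0.5853999853134155, -0.15705765783786774), (0.03855966031551361, 0.06909738481044769), 15.752525329589844) 0.05582450155847078
  dir [ 0.25302869 -0.96745878] -75.34319299312065
    -0.036 [ 0.5759 -0.125   0.0547] 81
    -0.028 [ 0.575  -0.1302  0.0544] 426
    -0.02 [ 0.5773 -0.1378  0.0538] 421
    -0.012 [ 0.5794 -0.1455  0.0531] 423
    -0.004 [ 0.5818 -0.1532  0.0521] 417
    0.004 [ 0.5838 -0.1611  0.0537] 398
    0.012 [ 0.5858 -0.1687  0.0566] 422
    0.02 [ 0.5879 -0.1764  0.0597] 425
    0.028 [ 0.5898 -0.1841  0.0624] 434
    0.036 [ 0.5877 -0.19    0.0598] 72
breaker 0.72 [248. 240.] [ 0.5565 -0.2529  0.0581] 2510
  rect ((0.5586578249931335, -0.25375425815582275), (0.040031954646110535, 0.03981555625796318), 74.42603302001953) 0.05807665018297281
start 0.87 [273. 117.] [ 0.4632 -0.2302  0.0562] 948
  rect ((0.4629681706428528, -0.23035573959350586), (0.025307679548859596, 0.02351953648030758), 89.37973022460938) 0.05623611678306026
stop 0.96 [408. 149.] [ 0.4853 -0.1344  0.0711] 3620
  rect ((0.4857763648033142, -0.13349701464176178), (0.046235907822847366, 0.04681169241666794), 62.56684112548828) 0.0711896163939756
rocker_unit 0.82 [364. 263.] [ 0.5755 -0.1587  0.047 ] 8445
  rect ((0.583659291267395, -0.15660682320594788), (0.08419811725616455, 0.08314671367406845), 42.79082489013672) 0.04595325880918919
```

The measurements agree: the units are 98 to 100 mm apart, and the rocker's raised end points along (0.25,-0.97). The pivot is near (0.5825,-0.157), so the press point is about (0.5875,-0.176). I'll press the rocker now.

```bash
cat >> h.py <<'E'
def press(x,y,ztop,zend,F=20):
    a=[0,np.pi,0]
    robot.movep([x,y,0.19],a)
    robot.move_linear([x,y,ztop+0.073+0.012],max_speed=.1)
    f0=robot.observe()['contact_force']
    hit=robot.move_linear([x,y,zend+0.073],max_speed=.03,max_force=F)
    o=robot.observe();print('hit',hit,'tip',o['tool_pos']-np.array([0,0,.073]),'f',o['contact_force']-f0,o['t'])
    robot.move_linear([x,y,0.19],max_speed=.15)
E
python3 - <<'E'
from h import *
press(.5875,-.176,.066,.046,20)
robot.movep([0.54,-0.20,0.30],[0,np.pi,0])
s=robot.snapshot('wrist');save(s,'wrist3.png');W=cloud(s)
r=robot.trace('rocker',s)[0];P=W[r['mask']];P=P[np.isfinite(P[:,0])&(P[:,2]>.04)]
t=(P[:,:2]-[.5825,-.157])@[.253,-.967]
for lo in np.arange(-.04,.04,.008):
    k=(t>=lo)&(t<lo+.008);print(round(lo+.004,3),P[k].mean(0).round(4),k.sum())
print(robot.observe()['t'])
E
```

```text
hit True tip [ 0.58778979 -0.17668746  0.05174221] f [-2.48281055  0.42584033 10.38774589] 8.525
-0.036 [ 0.5752 -0.1248  0.0604] 60
-0.028 [ 0.5751 -0.1302  0.0648] 453
-0.02 [ 0.5773 -0.1376  0.0617] 465
-0.012 [ 0.5796 -0.1453  0.0577] 452
-0.004 [ 0.5819 -0.153   0.0534] 447
0.004 [ 0.5843 -0.1607  0.0519] 417
0.012 [ 0.5859 -0.1685  0.052 ] 420
0.02 [ 0.5876 -0.1764  0.0524] 413
0.028 [ 0.5898 -0.1841  0.052 ] 411
0.036 [ 0.5896 -0.1894  0.0512] 95
9.775
```

The rocker's +x half is level at 52 mm, so it is fully over. Next is the breaker, checked before I press start.

Run:
```python
from h import *
press(.558,-.2535,.058,.044,25)
robot.movep([0.54,-0.20,0.30],[0,np.pi,0])
s=robot.snapshot('wrist');save(s,'wrist4.png');W=cloud(s)
for q in ('breaker','rocker','stop','start','coupling'):
    for r in robot.trace(q,s)[:1]:
        P=W[r['mask']];print(q,np.nanmedian(P,0).round(4),r['mask'].sum(),np.nanpercentile(P[:,2],[10,90]))
print(robot.observe()['t'])
```

```text
hit True tip [ 0.55819354 -0.25363388  0.04961301] f [-4.16898586  4.60650018 11.47861478] 11.6417
breaker [ 0.5574 -0.2534  0.0501] 2414 [0.04895456 0.05109883]
rocker [ 0.5825 -0.1558  0.0533] 3578 [0.05149797 0.06424533]
stop [ 0.4852 -0.1345  0.0711] 3690 [0.06826375 0.0727732 ]
start [ 0.4634 -0.2304  0.0562] 958 [0.05517406 0.05727289]
coupling [ 0.5198 -0.1938  0.0479] 840 [0.01810668 0.04917121]
13.1
```

View pics/wrist4.png

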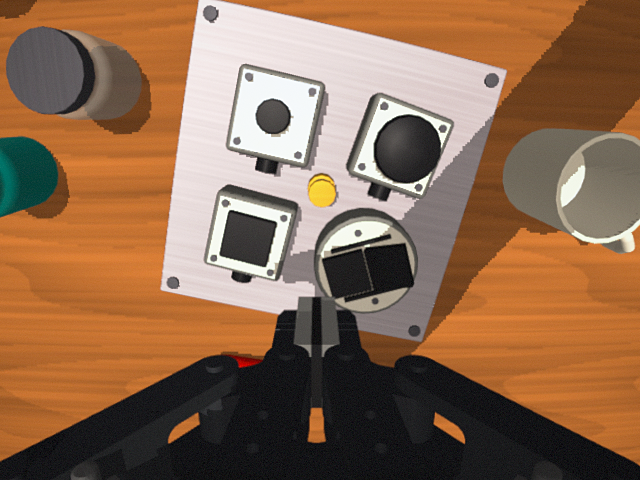

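The picture shows the breaker (248,238) down at 50 mm, which is home. The rocker (367,270) is over, and the coupling (321,190) and the stop (408,149) are untouched. Now the start button at (273,117).

Run:
```python
from h import *
press(.4635,-.2303,.056,.044,25)
robot.movep([0.50,-0.20,0.32],[0,np.pi,0])
s=robot.snapshot('wrist');W=cloud(s)
for q in ('breaker','rocker','stop','start','coupling'):
    for r in robot.trace(q,s)[:1]:
        P=W[r['mask']];print(q,np.nanmedian(P,0).round(4),r['mask'].sum(),np.nanpercentile(P[:,2],[10,90]))
print(robot.observe()['t'])
```

```text
hit True tip [ 0.46378941 -0.2304256   0.04952422] f [-6.71460688  4.31308022 18.43132108] 14.9917
breaker [ 0.5574 -0.2535  0.05  ] 1944 [0.04883777 0.05092085]
rocker [ 0.5783 -0.1494  0.0559] 2344 [0.0513155  0.06469143]
stop [ 0.4844 -0.1343  0.0711] 3005 [0.06817763 0.07286173]
start [ 0.4629 -0.2304  0.0563] 799 [0.05509837 0.05724695]
coupling [ 0.5177 -0.1937  0.0479] 694 [0.02434658 0.04906158]
16.5083
```

Start went fully down (tip at 49.5 mm, against 50 mm for fully pressed) and came back up to 56 mm. Everything else is as it should be, so I'm handing in.

```bash
python3 -c "
from h import *
print(robot.hand_in())"
```

```text
the job is handed in; nothing more can be done
None
```

Job handed in at about 16.5 s of robot time: the rocker was tipped fully over, then the breaker pushed home, then start pressed fully down and released; the stop button and coupling were unmoved on the last look, and the arm stayed well clear of the mug, jar and screwdriver.

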